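# Function test of a drill's twist-release stop button

### The arm

A 7-joint arm with a two-finger parallel gripper is mounted at the origin on the work surface. World frame = base frame: x ahead of the robot, y to its left, z up, the work surface at z = 0. Lengths are in m, angles in rad, forces in N, time in s.
With the tool pointing down it reaches from about 0.425 to 1.025 m from the base axis. Payload 3.6 kg.
Tool frame: the origin (TCP) lies at the very end of the fingers, on their centre line; the grasp point (between the pads) lies 19 mm behind it (env.pinch_z is the distance from the TCP to the grasp point, in m); z points along the fingers, y is the line along which they close (so a half turn about z gives the same grasp; the last joint's range is limited). The gripper opens to 85 mm and grips with 20 to 120 N. Pads are 22 mm wide; open, the fingers measure 114 mm over their backs; the gripper's body (76 mm by 85 mm) begins 54 mm behind the grasp point. The pads swing forward as they close: fully open they stand 13 mm farther back than shut.
Start: joints at [-1.208, 0.591, 0.048, 1.609, -0.033, 0.943, -0.034], TCP at [0.319, 0.651, 0.231] pointing down, gripper open.
Joint ranges: [-2.69, 2.69], [-0.47, 2.24], [-1.27, 1.36], [0.19, 2.51], [-1.53, 4.68], [0.08, 2.07], [-3.09, 3.09]. Speed limits (rad/s): [2.57, 2.57, 3.14, 3.14, 3.14, 3.14, 3.14].

### API

Orientations are given as a rotation vector (axis times angle).
In Python, from station import env, imaging gives the robot as it stands. The module is installed in compiled form; this text tells all that it offers.
- The arm moves only by the tool apply_moves, never from a script. Its argument "moves" is a list of rows, each an object of numbers: "wx", "wy", "wz": the turn, a rotation vector about the tool's x, y, z in rad; "dx", "dy", "dz": the shift along the tool's x, y, z in mm; "gripper": the finger opening in mm, from 0 to 85.4. A call has 1 to 12 rows; each row shifts and turns the commanded pose from where the row before left it, along the tool's axes as they then stand; what a row does not reach is not made up. A row lasts 1/10 s, in which the tool goes at most 50 mm and 8.59 degrees, less where a joint would pass 70% of its speed; a pose out of reach is approached as far as the arm can. A call is refused whole if a number of a shift passes 50 or a number of a turn 0.15, either way. A call with a gripper value outside its range is refused whole. The fingers move at their own pace and stop on an object; the grip force is fixed at half the most. Time passes only in rows, so rows that do not move let the fingers close. It gives the time, the measured TCP pose, the force and the opening at its end, in the units of the state.
- env.sense(): the state, without advancing time (a new reading comes with each control period).
- imaging.camera(name): name is "side" or "top" or "wrist"; returns a dict with "pixels" (400x640x3 uint8, red, green, blue), "vfov" (degrees; the focal length in pixels is half the picture's height over the tangent of half this angle, whatever the lens; pixels are square), "cx", "cy" (the principal point, pixels), "k1" (the pictures are not rectified: a ray, as slopes to the right and down, at radius r is drawn at 1 + k1 r^2 times it, then the intrinsics apply), "T" (4x4, takes a point from camera to world coordinates). Camera axes: x right, y up, looking along -z (the intrinsics and any distortion apply to the point x, -y, -z); pixel columns grow to the right and rows downward; lengths in m; the calibration is good to about 2 mm. A picture is of the moment at which its call begins. There is no depth.
- env.hand_in(): hands the job in, once; it reports no verdict.
The state is a dict: "clock": time; "joint_pos": joint angles; "joint_vel": joint speeds; "effort": joint torques, N m; "tool_pos": TCP position; "ee_rot": TCP orientation; "contact_force": force on the tool from outside, world axes, zero at the start; "ft_torque": the same for the moment, N m; "opening": finger opening in m.
Only numpy, scipy, OpenCV 4.12 (cv2) and the standard library are available. Lean on these libraries where they do the work, as an engineer would, in place of code of your own. Each camera call takes 0.05 s, during which the arm holds its last target. There are 200 camera calls.

### The job

Check the drill's emergency stop: press the red mushroom button in until it latches, let go so that it is seen to stay down by itself, then push one of its wings round clockwise (seen from above) until the latch lets go and the button comes back up. Only then press the green reset button fully and let it spring back. Push only, never pinch the red button's bar to turn it; do not press the white start button, and leave the bushing, oil bottle and screwdriver where they are.

Things in the scene. Friction and masses are not known exactly. Their poses are not given: they have to be found in the camera images.
- console: Fixed grey control console, 160 (its x) by 320 (its y) by 50 mm high, flat aluminium top. Origin: centre of its underside, on the bench. The stop stands on its -y half, the two push buttons on its +y half.
- stop_base: Fixed yellow housing of the stop, 90 x 90 x 30 mm, standing on the console. Origin: centre of its underside, on the console's top; z up, on the axis of the stop.
- stop_head: Red mushroom head: round plate (62 mm diameter, top at 50 mm), across it a bar 74 x 14 mm, 50 to 72 mm high, whose ends are the wings (17 mm of free flank each), and a central dome (40 mm wide at the plate, 30 near the top) with a flat top 24 mm wide at 79 mm. Heights are above its origin: on the axis, at the yellow housing's underside when up. x along the bar, z up.
- flank_a: The lengthwise half of the bar on the head's +y side (74 x 7 x 22 mm, +y face 7 mm from the axis). Same origin and axes as the head. Fingers pressing on both halves at once while it is twisted count as a pinch.
- flank_b: The lengthwise half of the bar on the head's -y side (74 x 7 x 22 mm, -y face 7 mm from the axis). Same origin and axes as the head.
- stop_top (a point): Centre of the flat top of the dome, where to press (straight down).
- wing_1 (a point): Point on top of one wing, 28 mm from the axis along the head's +x; the bar's flanks lie 7 mm either side of it and reach 22 mm down to the round plate.
- wing_2 (a point): Same on the other wing, 28 mm from the axis along the head's -x.
- stop_press (a joint): How far the head is pressed in, m: 0 up, 0.010 at the stop. Its spring pushes up with 5 N at the top and 8.5 N at the bottom; about 8 N presses it through the latch. Pressed past 7.5 mm (go to 8.5 or more) at twist 0 the latch snaps in and the head then rests at about 7.5 mm.
- stop_twist (a joint): Twist of the head, rad, clockwise seen from above: 0 at rest, end stop at 0.87. A spring turns it back to 0 (0.024 to 0.06 N m). A latched head is released at about 0.47 rad: it then springs up to 0; let go, it turns back to 0.
- reset (a joint): Travel of the green reset push button, m: 0 out, 0.006 fully in; spring, about 5 N when fully in.
- reset_top (a point): Centre of the top of the green reset button (32 mm diameter, top 22 mm above the console; black collar of 48 mm diameter and 12 mm height).
- start (a joint): Travel of the white start button, m: 0 out, 0.006 fully in. Not to be pressed.
- start_top (a point): Centre of the top of the white start button, same size as the green one. Green and white may change places.
- bushing: Loose brass bushing standing on the console's far part, flange of 26 mm diameter, 30 mm high. Origin: centre of its underside.
- oil_bottle: Loose white oil bottle, 52 mm diameter, 130 mm high, standing on the bench beyond the console's stop end (-y). Origin: centre of its underside.
- driver: Loose blue-handled screwdriver lying on the bench beyond the console's push-button end (+y). Origin: on its underside; handle to its -x, blade to its +x.

How it is judged:
By the outcome, as a careful person would: the job done as asked, in the order asked, and still so for the second after the job is handed in, with the robot touching nothing.
It also fails if it takes over 42 s, if anything falls off the work surface, if the arm or the gripper's body presses on something with over 40 N, if the wrist force passes 120 N, or if a joint passes its speed limit or range.

## Working session

There is one attempt and no reset: what is moved stays moved. The work goes in short steps, Python scripts to look and compute and a tool call to move; the robot and the scene stay as the last step left them, time stands still between calls to the robot, and variables do not carry over. Pictures are saved under pics/ and viewed, on a budget of 10 in all, crops included, one or two more only if the job needs it, and the job is handed in when it is done.

Besides the shell and the picture viewer there is one more tool, called by a JSON object that holds its "name" and its "arguments". apply_moves: Moves the arm, as the interface text tells. Its arguments: {"type":"object","properties":{"moves":{"type":"array"}},"required":["moves"]}

```bash
mkdir -p pics; cat > h.py <<'E'
import numpy as np, cv2
from station import env, imaging
from scipy.spatial.transform import Rotation as R
def K(c):
    f=200/np.tan(np.radians(c["vfov"])/2); return f
def snap(n,fn):
    c=imaging.camera(n); cv2.imwrite(fn,c["pixels"][:,:,::-1]); np.savez(fn+'.npz',**c); return c
def load(fn): return dict(np.load(fn+'.npz'))
def ray(c,u,v):
    f=K(c); d=np.array([(u-c["cx"])/f,(v-c["cy"])/f]); s=d.copy()
    for _ in range(30): s=d/(1+c["k1"]*(s@s))
    T=c["T"]; return T[:3,3],T[:3,:3]@np.array([s[0],-s[1],-1])
def atz(c,u,v,z):
    o,d=ray(c,u,v); return o+d*(z-o[2])/d[2]
def proj(c,p):
    T=c["T"]; q=T[:3,:3].T@(np.array(p)-T[:3,3]); s=np.array([q[0],-q[1]])/-q[2]
    return s*(1+c["k1"]*(s@s))*K(c)+np.array([c["cx"],c["cy"]])
def totool(w):
    s=env.sense(); return R.from_rotvec(s["ee_rot"]).inv().apply(w)
E
python3 - <<'E'
from h import *
for n in("top","side","wrist"):
    c=snap(n,f"pics/{n}0.png"); print(n,K(c),c["T"].round(3).tolist())
s=env.sense();print({k:np.round(v,3) for k,v in s.items()}); print(R.from_rotvec(s["ee_rot"]).as_matrix().round(3))
E
```

```text
top 389.5340154098303 [[-0.029, 0.99, -0.137, 0.457], [-1.0, -0.028, 0.005, 0.023], [0.001, 0.138, 0.99, 0.895], [0.0, 0.0, 0.0, 1.0]]
side 450.8284517599608 [[-0.981, 0.136, -0.138, 0.453], [-0.194, -0.656, 0.729, 0.745], [0.009, 0.742, 0.67, 0.756], [0.0, 0.0, 0.0, 1.0]]
wrist 342.2681873886219 [[0.441, -0.861, -0.253, 0.255], [0.897, 0.423, 0.126, 0.683], [-0.001, -0.283, 0.959, 0.373], [0.0, 0.0, 0.0, 1.0]]
{'clock': np.float64(0.15), 'joint_pos': array([-1.209,  0.592,  0.048,  1.61 , -0.033,  0.943, -0.034]), 'joint_vel': array([ 0.001, -0.003,  0.   , -0.006,  0.001, -0.003,  0.001]), 'effort': array([ 3.0000e-03, -5.4925e+01,  1.5500e+00, -1.9845e+01,  1.0000e-02,
        6.0000e-03, -0.0000e+00]), 'tool_pos': array([0.319, 0.65 , 0.23 ]), 'ee_rot': array([-7.10e-01, -3.06e+00,  3.00e-03]), 'contact_force': array([ 0.261, -0.02 ,  0.198]), 'ft_torque': array([0.021, 0.002, 0.016]), 'opening': np.float64(0.085)}
[[-0.898  0.44  -0.001]
 [ 0.44   0.898 -0.002]
 [-0.    -0.002 -1.   ]]
```

View pics/top0.png

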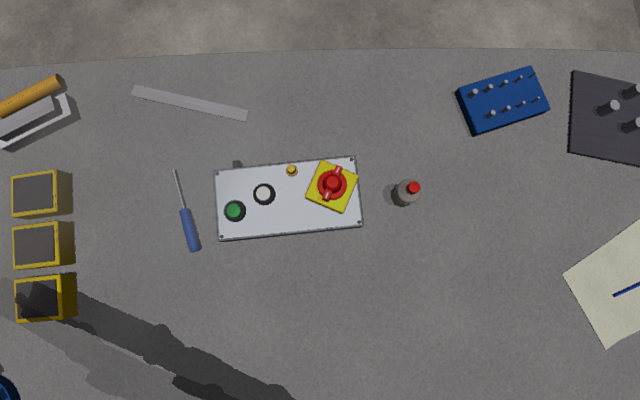

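View pics/side0.png

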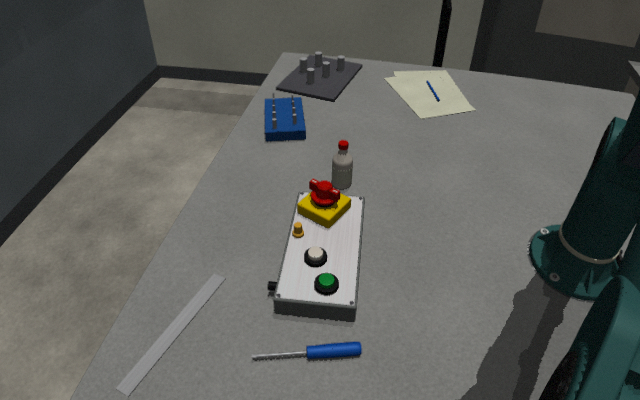

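The top view shows the stop head at about (332,183), green at (234,210), white at (263,194), the bushing at (291,170) and the bottle at (406,192). The side view agrees: green is nearest the console's +y end and the driver is clear of it. Next I'll make one enlarged composite.

```bash
python3 - <<'E'
from h import *
a=cv2.imread("pics/top0.png")[140:250,205:425];b=cv2.imread("pics/side0.png")[165:315,260:400]
a=cv2.resize(a,None,fx=3.6,fy=3.6,interpolation=cv2.INTER_CUBIC)[:,:]
b=cv2.resize(b[0:60,20:100],None,fx=3.3,fy=3.3,interpolation=cv2.INTER_CUBIC)
o=np.zeros((600,800,3),np.uint8);o[:a.shape[0],:a.shape[1]]=a;o[400:400+b.shape[0],:b.shape[1]]=b
cv2.imwrite("pics/comp.png",o)
t=load("pics/top0.png");s=load("pics/side0.png")
def tri(p,q):
    o1,d1=ray(t,*p);o2,d2=ray(s,*q)
    x=np.linalg.lstsq(np.c_[d1,-d2],o2-o1,rcond=None)[0];A=o1+d1*x[0];B=o2+d2*x[1];return ((A+B)/2).round(4),np.linalg.norm(A-B)
print(tri((333,183),(323,186)),tri((234,210),(327,283)))
print("dome",atz(t,333,183,.129),"green",atz(t,234,210,.072),"white",atz(t,263,194,.072))
print([atz(t,*p,.05).round(3) for p in((216,171),(354,157),(362,226),(219,240))])
E
```

```text
(array([ 0.592 , -0.0016,  0.1201]), np.float64(0.002869396357814063)) (array([0.5454, 0.2122, 0.0605]), np.float64(0.004884439574224275))
dome [ 0.58903784 -0.00133737  0.129     ] green [0.5465873  0.20971757 0.072     ] white [0.57928954 0.14729354 0.072     ]
[array([0.637, 0.256, 0.05 ]), array([ 0.66 , -0.052,  0.05 ]), array([ 0.506, -0.064,  0.05 ]), array([0.484, 0.248, 0.05 ])]
```

View pics/comp.png

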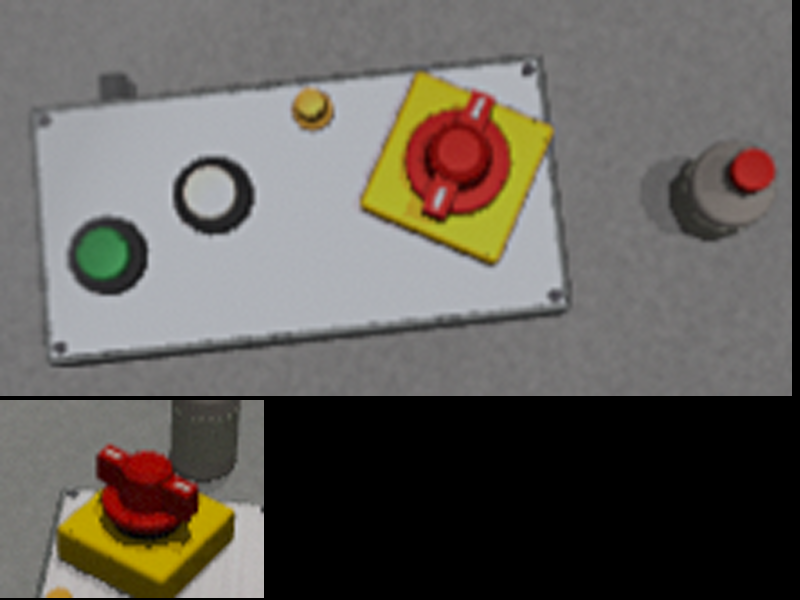

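```bash
python3 - <<'E'
from h import *
t=load("pics/top0.png")
D=atz(t,332.5,181.7,.129);a=atz(t,338.3,169.7,.122);b=atz(t,326.7,195.8,.122)
print(D,a,b,(a+b)/2,np.degrees(np.arctan2(*(a-b)[1::-1])),atz(t,233.3,210,.072), atz(t,406,192,.0))
s=env.sense();print(totool(np.array([.59,.05,.231])-s["tool_pos"])*1000)
E
```

```text
[ 5.91697656e-01 -4.24219476e-04  1.29000000e-01] [ 0.61723789 -0.0131654   0.122     ] [0.56458976 0.01190165 0.122     ] [ 0.59091382 -0.00063187  0.122     ] -25.460254370480115 [0.54662794 0.21122436 0.072     ] [ 0.585191 -0.175116  0.      ]
[-5.07762708e+02 -4.19804681e+02  1.54941919e-01]
```

{"name": "apply_moves", "arguments": {"moves": [{"dx": -36, "dy": -30}, {"dx": -36, "dy": -30}, {"dx": -36, "dy": -30}, {"dx": -36, "dy": -30}, {"dx": -36, "dy": -30}, {"dx": -36, "dy": -30}, {"dx": -36, "dy": -30}, {"dx": -36, "dy": -30}, {"dx": -36, "dy": -30}, {"dx": -36, "dy": -30}, {"dx": -36, "dy": -30}, {"dx": -36, "dy": -30}]}}

```text
schema error: expected keys wx, wy, wz, dx, dy, dz, gripper
```

{"name": "apply_moves", "arguments": {"moves": [{"dx": -36, "dy": -30}, {"dx": -36, "dy": -30}, {"dx": 0}, {"dx": 0}]}}

```text
schema error: expected keys wx, wy, wz, dx, dy, dz, gripper
```

```bash
python3 - <<'E'
from h import *
c=snap("wrist","pics/wrist1.png")
s=env.sense();print(s["tool_pos"],s["clock"],s["joint_pos"].round(2),s["contact_force"].round(2));print(R.from_rotvec(s["ee_rot"]).as_matrix().round(4))
for p in ([.5913,-.0005,.129],[.6172,-.013,.122],[.5646,.012,.122],[.5466,.211,.072]): print(proj(c,p))
E
```

```text
[0.31888686 0.65051696 0.23054736] 0.2 [-1.21  0.59  0.05  1.61 -0.03  0.94 -0.03] [-0.29  0.31 -0.45]
[[-8.980e-01  4.401e-01 -6.000e-04]
 [ 4.401e-01  8.979e-01 -1.300e-03]
 [-1.000e-04 -1.400e-03 -1.000e+00]]
[-58.57270864 616.12353944]
[-45.23766976 621.85327222]
[-61.23838151 593.70525782]
[ 85.42721673 492.15303014]
```

View pics/wrist1.png

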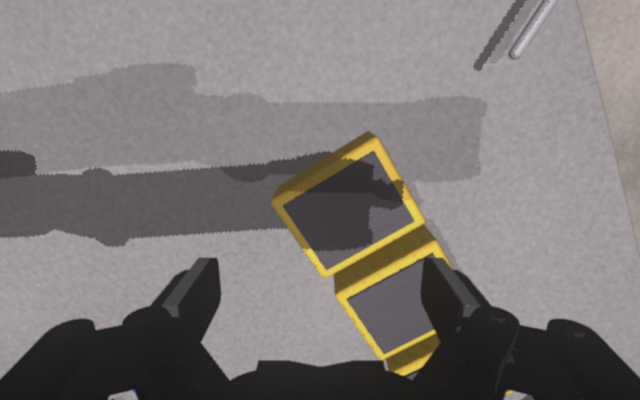

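The moves were refused because every key must be present, so the wrist view still shows the start area (yellow bins, open fingers at the bottom). I'll send them again with all the keys.

{"name": "apply_moves", "arguments": {"moves": [{"wx": 0, "wy": 0, "wz": 0, "dx": -36, "dy": -30, "dz": 0, "gripper": 85}, {"wx": 0, "wy": 0, "wz": 0, "dx": -36, "dy": -30, "dz": 0, "gripper": 85}, {"wx": 0, "wy": 0, "wz": 0, "dx": -36, "dy": -30, "dz": 0, "gripper": 85}, {"wx": 0, "wy": 0, "wz": 0, "dx": -36, "dy": -30, "dz": 0, "gripper": 85}, {"wx": 0, "wy": 0, "wz": 0, "dx": -36, "dy": -30, "dz": 0, "gripper": 85}, {"wx": 0, "wy": 0, "wz": 0, "dx": -36, "dy": -30, "dz": 0, "gripper": 85}, {"wx": 0, "wy": 0, "wz": 0, "dx": -36, "dy": -30, "dz": 0, "gripper": 85}, {"wx": 0, "wy": 0, "wz": 0, "dx": -36, "dy": -30, "dz": 0, "gripper": 85}, {"wx": 0, "wy": 0, "wz": 0, "dx": -36, "dy": -30, "dz": 0, "gripper": 85}, {"wx": 0, "wy": 0, "wz": 0, "dx": -36, "dy": -30, "dz": 0, "gripper": 85}, {"wx": 0, "wy": 0, "wz": 0, "dx": -36, "dy": -30, "dz": 0, "gripper": 85}, {"wx": 0, "wy": 0, "wz": 0, "dx": -36, "dy": -30, "dz": 0, "gripper": 85}]}}

```text
clock: 1.4
tool_pos: [0.5491, 0.1358, 0.2314]
ee_rot: [0.709, 3.06, 0.0]
contact_force: [0.4, 0.2, -0.0]
opening: 0.0848
```

{"name": "apply_moves", "arguments": {"moves": [{"wx": 0, "wy": 0, "wz": 0, "dx": -36, "dy": -30, "dz": 0, "gripper": 85}, {"wx": 0, "wy": 0, "wz": 0, "dx": -36, "dy": -30, "dz": 0, "gripper": 85}, {"wx": 0, "wy": 0, "wz": 0, "dx": 0, "dy": 0, "dz": 0, "gripper": 85}, {"wx": 0, "wy": 0, "wz": 0, "dx": 0, "dy": 0, "dz": 0, "gripper": 85}]}}

```text
clock: 1.8
tool_pos: [0.587, 0.0502, 0.2312]
ee_rot: [-0.716, -3.059, 0.001]
contact_force: [-0.6, 0.4, -0.1]
opening: 0.0851
```

```bash
python3 - <<'E'
from h import *
c=snap("wrist","pics/wrist2.png")
s=env.sense();print(s["tool_pos"],s["clock"],s["joint_pos"].round(2),s["contact_force"].round(2));print(R.from_rotvec(s["ee_rot"]).as_matrix().round(4))
for p in ([.5913,-.0005,.129],[.6172,-.013,.122],[.5646,.012,.122],[.5466,.211,.072]): print(proj(c,p))
E
```

```text
[0.58646145 0.05235711 0.23105766] 1.85 [-0.25  0.42  0.12  1.93 -0.07  0.8   1.02] [-0.63  0.07  0.58]
[[-8.977e-01  4.406e-01 -8.000e-04]
 [ 4.406e-01  8.977e-01  6.000e-04]
 [ 1.000e-03  2.000e-04 -1.000e+00]]
[263.14423581 232.32743015]
[266.60797483 262.11509   ]
[261.89408773 192.94841199]
[473.14723997  54.06072421]
```

View pics/wrist2.png

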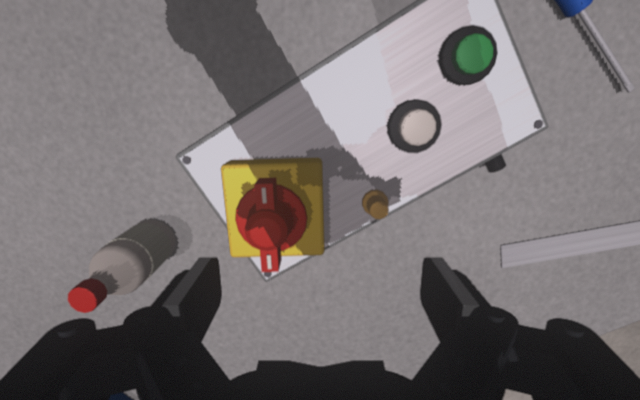

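The wrist view shows the wing marks at (266,195) and (270,261), the dome top at about (268,229) and green at (475,54), all within about 5 px of what I predicted.

```bash
python3 - <<'E'
from h import *
c=load("pics/wrist2.png");T=c["T"]
a=atz(c,270,261,.122);b=atz(c,266,195,.122)
print(a,b,(a+b)/2,np.degrees(np.arctan2(*(a-b)[1::-1])),atz(c,475,54,.072))
hsv=cv2.cvtColor(c["pixels"],cv2.COLOR_RGB2HSV)
m=cv2.inRange(hsv,(50,120,40),(80,255,255));M=cv2.moments(m,True);print("green",M["m10"]/M["m00"],M["m01"]/M["m00"],atz(c,M["m10"]/M["m00"],M["m01"]/M["m00"],.071))
for i in range(4):
    imaging.camera("wrist");print(env.sense()["tool_pos"].round(4))
s=env.sense();print(totool(np.array([.591,-.0015,.160])-s["tool_pos"])*1000)
E
```

```text
[ 0.61755063 -0.01004819  0.122     ] [0.56742211 0.0140227  0.122     ] [0.59248637 0.00198726 0.122     ] -25.649543495407396 [0.54723026 0.21238741 0.072     ]
green 483.08872901678654 49.9400479616307 [0.54730703 0.21984803 0.071     ]
[0.5862 0.0536 0.2311]
[0.5861 0.0541 0.2311]
[0.5862 0.0542 0.2312]
[0.5862 0.0542 0.2312]
[-28.70885146 -48.00856779  71.18463863]
```

{"name": "apply_moves", "arguments": {"moves": [{"wx": 0, "wy": 0, "wz": 0, "dx": -10, "dy": -15, "dz": 0, "gripper": 0}, {"wx": 0, "wy": 0, "wz": 0, "dx": -10, "dy": -15, "dz": 0, "gripper": 0}, {"wx": 0, "wy": 0, "wz": 0, "dx": -9, "dy": -16, "dz": 0, "gripper": 0}, {"wx": 0, "wy": 0, "wz": 0, "dx": 0, "dy": 0, "dz": 25, "gripper": 0}, {"wx": 0, "wy": 0, "wz": 0, "dx": 0, "dy": 0, "dz": 25, "gripper": 0}, {"wx": 0, "wy": 0, "wz": 0, "dx": 0, "dy": 0, "dz": 20, "gripper": 0}, {"wx": 0, "wy": 0, "wz": 0, "dx": 0, "dy": 0, "dz": 11, "gripper": 0}, {"wx": 0, "wy": 0, "wz": 0, "dx": 0, "dy": 0, "dz": 0, "gripper": 0}, {"wx": 0, "wy": 0, "wz": 0, "dx": 0, "dy": 0, "dz": 0, "gripper": 0}, {"wx": 0, "wy": 0, "wz": 0, "dx": 0, "dy": 0, "dz": 0, "gripper": 0}]}}

```text
clock: 3.05
tool_pos: [0.5936, -0.0018, 0.1515]
ee_rot: [0.709, 3.058, 0.001]
contact_force: [0.0, 0.0, 0.9]
opening: 0.0001
```

```bash
python3 - <<'E'
from h import *
w=snap("wrist","pics/wrist3.png");
s=env.sense();print(s["tool_pos"],s["ee_rot"],s["clock"],s["opening"],s["contact_force"].round(2))
t=snap("top","pics/top3.png")
d=cv2.imread("pics/side0.png");c=snap("side","pics/side3.png")["pixels"][:,:,::-1]
o=np.hstack([cv2.resize(c[130:250,250:400],(500,400),interpolation=2),w["pixels"][100:,170:470,::-1].repeat(1,0) if 0 else cv2.resize(w["pixels"][100:400,220:445,::-1],(300,400))])
cv2.imwrite("pics/c3.png",o)
E
```

```text
[ 0.5935062  -0.00185962  0.15150622] [7.08809914e-01 3.05828384e+00 1.05738161e-03] 3.1 -3.6712561545661906e-06 [-0.47  0.31  0.43]
```

View pics/c3.png

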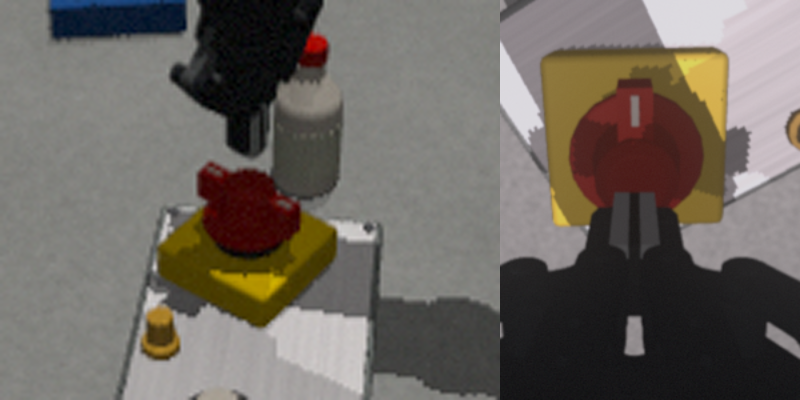

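The closed fingertips are centred over the dome (finger at about column 635, dome at about 636 in the composite). Next I'll press down.

{"name": "apply_moves", "arguments": {"moves": [{"wx": 0, "wy": 0, "wz": 0, "dx": 1, "dy": 0, "dz": 10, "gripper": 0}, {"wx": 0, "wy": 0, "wz": 0, "dx": 0, "dy": 0, "dz": 10, "gripper": 0}, {"wx": 0, "wy": 0, "wz": 0, "dx": 0, "dy": 0, "dz": 4, "gripper": 0}, {"wx": 0, "wy": 0, "wz": 0, "dx": 0, "dy": 0, "dz": 2, "gripper": 0}, {"wx": 0, "wy": 0, "wz": 0, "dx": 0, "dy": 0, "dz": 2, "gripper": 0}, {"wx": 0, "wy": 0, "wz": 0, "dx": 0, "dy": 0, "dz": 2, "gripper": 0}, {"wx": 0, "wy": 0, "wz": 0, "dx": 0, "dy": 0, "dz": 0, "gripper": 0}, {"wx": 0, "wy": 0, "wz": 0, "dx": 0, "dy": 0, "dz": 0, "gripper": 0}]}}

```text
clock: 4.0
tool_pos: [0.5919, -0.0016, 0.1205]
ee_rot: [-0.71, -3.06, -0.0]
contact_force: [-1.1, -0.3, 6.5]
opening: 0.0004
```

{"name": "apply_moves", "arguments": {"moves": [{"wx": 0, "wy": 0, "wz": 0, "dx": 0, "dy": 0, "dz": 1, "gripper": 0}, {"wx": 0, "wy": 0, "wz": 0, "dx": 0, "dy": 0, "dz": 0, "gripper": 0}, {"wx": 0, "wy": 0, "wz": 0, "dx": 0, "dy": 0, "dz": 0, "gripper": 0}]}}

```text
clock: 4.3
tool_pos: [0.5919, -0.0016, 0.1196]
ee_rot: [-0.71, -3.06, -0.0]
contact_force: [-0.3, -0.1, 7.0]
opening: 0.0002
```

{"name": "apply_moves", "arguments": {"moves": [{"wx": 0, "wy": 0, "wz": 0, "dx": 0, "dy": 0, "dz": 1, "gripper": 0}, {"wx": 0, "wy": 0, "wz": 0, "dx": 0, "dy": 0, "dz": 0, "gripper": 0}, {"wx": 0, "wy": 0, "wz": 0, "dx": 0, "dy": 0, "dz": 0, "gripper": 0}]}}

```text
clock: 4.6
tool_pos: [0.5921, -0.0016, 0.1191]
ee_rot: [0.71, 3.06, 0.0]
contact_force: [-2.0, -0.3, 10.0]
opening: -0.0001
```

{"name": "apply_moves", "arguments": {"moves": [{"wx": 0, "wy": 0, "wz": 0, "dx": 0, "dy": 0, "dz": -5, "gripper": 0}, {"wx": 0, "wy": 0, "wz": 0, "dx": 0, "dy": 0, "dz": -15, "gripper": 0}, {"wx": 0, "wy": 0, "wz": 0, "dx": 0, "dy": 0, "dz": -15, "gripper": 0}, {"wx": 0, "wy": 0, "wz": 0, "dx": 0, "dy": 0, "dz": 0, "gripper": 0}, {"wx": 0, "wy": 0, "wz": 0, "dx": 0, "dy": 0, "dz": 0, "gripper": 0}]}}

```text
clock: 5.1
tool_pos: [0.5917, -0.0016, 0.1535]
ee_rot: [0.71, 3.06, 0.0]
contact_force: [-0.1, -0.2, -0.0]
opening: 0.0002
```

```bash
python3 - <<'E'
from h import *
w=snap("wrist","pics/wrist4.png");
s=env.sense();print(s["tool_pos"],s["ee_rot"],s["clock"],s["contact_force"].round(2))
c=snap("side","pics/side4.png")["pixels"][:,:,::-1];d=cv2.imread("pics/side3.png")
o=np.hstack([cv2.resize(x[170:240,290:360],(400,400),interpolation=2) for x in(d,c)])
cv2.imwrite("pics/c4.png",o)
E
```

```text
[ 0.59125454 -0.00157535  0.15295431] [-7.09437569e-01 -3.05966457e+00  3.03951170e-04] 5.15 [-0.29 -0.68 -0.98]
```

View pics/c4.png

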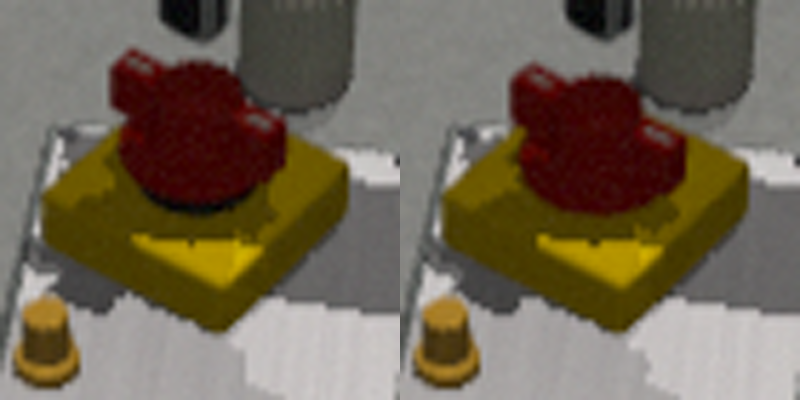

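The button stays down by itself: in the right-hand crop the head sits lower and the black stem is hidden. Next I'll go beside the near wing, on its bottle side, to push towards tool +y.

{"name": "apply_moves", "arguments": {"moves": [{"wx": 0, "wy": 0, "wz": 0, "dx": 10, "dy": -10, "dz": 0, "gripper": 0}, {"wx": 0, "wy": 0, "wz": 0, "dx": 10, "dy": -10, "dz": 0, "gripper": 0}, {"wx": 0, "wy": 0, "wz": 0, "dx": 11, "dy": -8, "dz": 0, "gripper": 0}, {"wx": 0, "wy": 0, "wz": 0, "dx": 0, "dy": 0, "dz": 0, "gripper": 0}, {"wx": 0, "wy": 0, "wz": 0, "dx": 0, "dy": 0, "dz": 20, "gripper": 0}, {"wx": 0, "wy": 0, "wz": 0, "dx": 0, "dy": 0, "dz": 18, "gripper": 0}, {"wx": 0, "wy": 0, "wz": 0, "dx": 0, "dy": 0, "dz": 11, "gripper": 0}, {"wx": 0, "wy": 0, "wz": 0, "dx": 0, "dy": 0, "dz": 0, "gripper": 0}, {"wx": 0, "wy": 0, "wz": 0, "dx": 0, "dy": 0, "dz": 0, "gripper": 0}]}}

```text
clock: 6.1
tool_pos: [0.5518, -0.0131, 0.1044]
ee_rot: [0.71, 3.06, 0.0]
contact_force: [1.1, 0.3, 0.2]
opening: 0.0001
```

```bash
python3 - <<'E'
from h import *
w=snap("wrist","pics/wrist5.png");
s=env.sense();print(s["tool_pos"],s["ee_rot"],s["clock"],s["contact_force"].round(2))
print(proj(w,s["tool_pos"]))
c=snap("side","pics/side5.png")["pixels"][:,:,::-1]
o=np.hstack([cv2.resize(c[150:240,280:370],(400,400),interpolation=2),cv2.resize(w["pixels"][150:400,220:470,::-1],(400,400),interpolation=2)])
cv2.imwrite("pics/c5.png",o)
E
```

```text
[ 0.55213448 -0.01309229  0.10482447] [7.09465778e-01 3.05932232e+00 4.38102093e-04] 6.15 [ 0.37  0.71 -0.3 ]
[319.77912436 262.50738406]
```

View pics/c5.png

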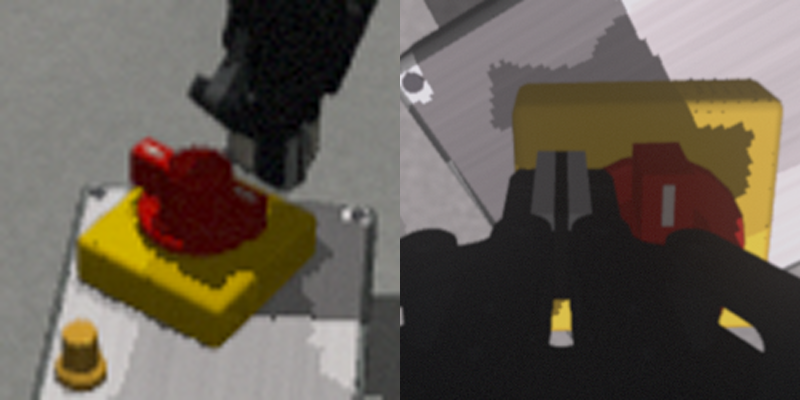

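The finger stands beside the near wing: tip edge at about column 587, bar flank at about 635, so the gap is about 13 mm. Now I'll push, following the arc.

{"name": "apply_moves", "arguments": {"moves": [{"wx": 0, "wy": 0, "wz": 0, "dx": 0, "dy": 5, "dz": 0, "gripper": 0}, {"wx": 0, "wy": 0, "wz": 0, "dx": 0, "dy": 4, "dz": 0, "gripper": 0}, {"wx": 0, "wy": 0, "wz": 0, "dx": 0, "dy": 4, "dz": 0, "gripper": 0}, {"wx": 0, "wy": 0, "wz": 0.07, "dx": 1, "dy": 2.2, "dz": 0, "gripper": 0}, {"wx": 0, "wy": 0, "wz": 0.07, "dx": 1, "dy": 2.2, "dz": 0, "gripper": 0}, {"wx": 0, "wy": 0, "wz": 0.07, "dx": 1, "dy": 2.2, "dz": 0, "gripper": 0}, {"wx": 0, "wy": 0, "wz": 0.07, "dx": 1, "dy": 2.2, "dz": 0, "gripper": 0}, {"wx": 0, "wy": 0, "wz": 0.07, "dx": 1, "dy": 2.2, "dz": 0, "gripper": 0}, {"wx": 0, "wy": 0, "wz": 0, "dx": 0, "dy": 0, "dz": 0, "gripper": 0}, {"wx": 0, "wy": 0, "wz": 0, "dx": 0, "dy": 0, "dz": 0, "gripper": 0}]}}

```text
clock: 7.2
tool_pos: [0.5588, 0.0107, 0.1043]
ee_rot: [-1.229, -2.89, 0.001]
contact_force: [-2.0, -0.6, 0.4]
opening: 0.0001
```

```bash
python3 - <<'E'
from h import *
w=snap("wrist","pics/wrist6.png");
s=env.sense();print(s["tool_pos"],s["ee_rot"],s["clock"],s["contact_force"].round(2),s["ft_torque"].round(2))
c=snap("side","pics/side6.png")["pixels"][:,:,::-1]
o=np.hstack([cv2.resize(c[150:240,280:370],(400,400),interpolation=2),cv2.resize(w["pixels"][150:400,220:470,::-1],(400,400),interpolation=2)])
cv2.imwrite("pics/c6.png",o)
E
```

```text
[0.55876945 0.01060265 0.1042589 ] [-1.22921318e+00 -2.89005532e+00  5.15811293e-04] 7.25 [-2.49 -1.42  1.62] [-0.09  0.38  0.04]
```

View pics/c6.png

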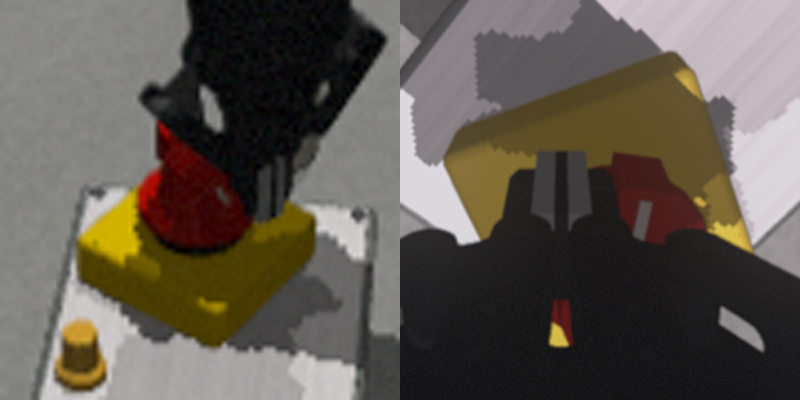

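The bar has turned about 0.65 rad relative to the housing and the black stem shows again under the head, so it looks released. I'll back off and check.

{"name": "apply_moves", "arguments": {"moves": [{"wx": 0, "wy": 0, "wz": 0, "dx": 1, "dy": -4, "dz": 0, "gripper": 0}, {"wx": 0, "wy": 0, "wz": -0.1, "dx": 0, "dy": -7, "dz": 0, "gripper": 0}, {"wx": 0, "wy": 0, "wz": -0.1, "dx": 0, "dy": -10, "dz": 0, "gripper": 0}, {"wx": 0, "wy": 0, "wz": -0.1, "dx": 0, "dy": -10, "dz": 0, "gripper": 0}, {"wx": 0, "wy": 0, "wz": -0.05, "dx": 0, "dy": -3, "dz": -15, "gripper": 0}, {"wx": 0, "wy": 0, "wz": 0, "dx": 0, "dy": 0, "dz": -30, "gripper": 0}, {"wx": 0, "wy": 0, "wz": 0, "dx": 0, "dy": 0, "dz": -30, "gripper": 0}, {"wx": 0, "wy": 0, "wz": 0, "dx": 30, "dy": 0, "dz": 0, "gripper": 0}, {"wx": 0, "wy": 0, "wz": 0, "dx": 0, "dy": 0, "dz": 0, "gripper": 0}, {"wx": 0, "wy": 0, "wz": 0, "dx": 0, "dy": 0, "dz": 0, "gripper": 0}]}}

```text
clock: 8.3
tool_pos: [0.5102, -0.0014, 0.1795]
ee_rot: [0.708, 3.06, 0.001]
contact_force: [1.1, -0.3, -0.1]
opening: -0.0
```

```bash
python3 - <<'E'
from h import *
c=snap("side","pics/side7.png")["pixels"][:,:,::-1]
s=env.sense();print(s["tool_pos"],s["ee_rot"],s["clock"],s["contact_force"].round(2))
d=cv2.imread("pics/side0.png")
o=np.hstack([cv2.resize(x[150:240,280:370],(400,400),interpolation=2) for x in(d,c)])
cv2.imwrite("pics/c7.png",o)
print(totool(np.array([.547,.2115,.13])-s["tool_pos"])*1000)
E
```

```text
[ 0.51075435 -0.00172443  0.17932277] [7.08714622e-01 3.05924804e+00 6.19568135e-04] 8.35 [0.51 0.61 0.27]
[ 61.26650413 207.40803194  49.39092816]
```

View pics/c7.png

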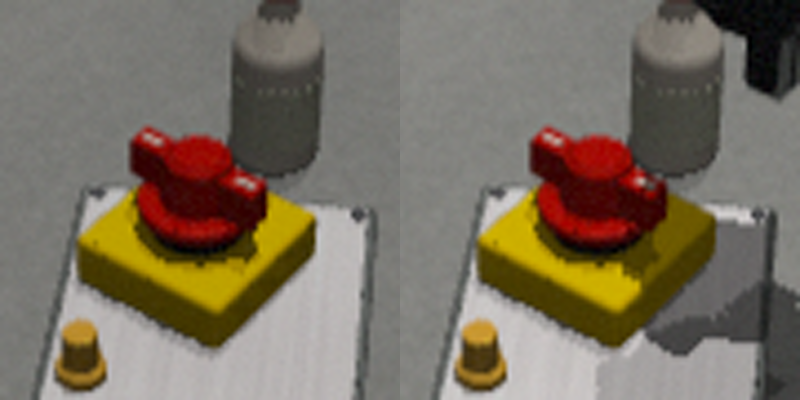

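The head is back up and untwisted, the same as in the first picture. Now the green button, keeping the tool high on the way.

{"name": "apply_moves", "arguments": {"moves": [{"wx": 0, "wy": 0, "wz": 0, "dx": 10, "dy": 35, "dz": 0, "gripper": 0}, {"wx": 0, "wy": 0, "wz": 0, "dx": 10, "dy": 35, "dz": 0, "gripper": 0}, {"wx": 0, "wy": 0, "wz": 0, "dx": 10, "dy": 35, "dz": 0, "gripper": 0}, {"wx": 0, "wy": 0, "wz": 0, "dx": 10, "dy": 35, "dz": 0, "gripper": 0}, {"wx": 0, "wy": 0, "wz": 0, "dx": 10, "dy": 35, "dz": 0, "gripper": 0}, {"wx": 0, "wy": 0, "wz": 0, "dx": 11, "dy": 32, "dz": 0, "gripper": 0}, {"wx": 0, "wy": 0, "wz": 0, "dx": 0, "dy": 0, "dz": 30, "gripper": 0}, {"wx": 0, "wy": 0, "wz": 0, "dx": 0, "dy": 0, "dz": 30, "gripper": 0}, {"wx": 0, "wy": 0, "wz": 0, "dx": 0, "dy": 0, "dz": 25, "gripper": 0}, {"wx": 0, "wy": 0, "wz": 0, "dx": 0, "dy": 0, "dz": 0, "gripper": 0}, {"wx": 0, "wy": 0, "wz": 0, "dx": 0, "dy": 0, "dz": 0, "gripper": 0}, {"wx": 0, "wy": 0, "wz": 0, "dx": 0, "dy": 0, "dz": 0, "gripper": 0}]}}

```text
clock: 9.55
tool_pos: [0.5479, 0.2112, 0.0954]
ee_rot: [0.71, 3.058, 0.002]
contact_force: [0.5, 0.6, -0.2]
opening: -0.0001
```

```bash
python3 - <<'E'
from h import *
w=snap("wrist","pics/wrist8.png");
s=env.sense();print(s["tool_pos"],s["clock"],s["contact_force"].round(2)); print(totool(np.array([.547,.2115,.072])-s["tool_pos"])*1000)
c=snap("side","pics/side8.png")["pixels"][:,:,::-1]
o=np.hstack([cv2.resize(c[220:320,270:370],(400,400),interpolation=2),cv2.resize(w["pixels"][150:400,195:445,::-1],(400,400),interpolation=2)])
cv2.imwrite("pics/c8.png",o)
E
```

```text
[0.5478837  0.21123022 0.09564521] 9.6 [ 0.06  0.06 -0.27]
[ 0.95910543 -0.19958134 23.6429672 ]
```

View pics/c8.png

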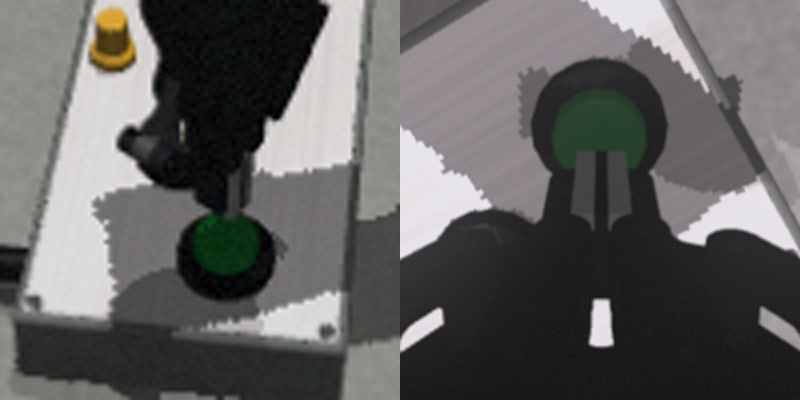

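The finger is centred over green (button at about column 600, tip at about 602), and white is well clear. Pressing now.

{"name": "apply_moves", "arguments": {"moves": [{"wx": 0, "wy": 0, "wz": 0, "dx": 1, "dy": 0, "dz": 12, "gripper": 0}, {"wx": 0, "wy": 0, "wz": 0, "dx": 0, "dy": 0, "dz": 9, "gripper": 0}, {"wx": 0, "wy": 0, "wz": 0, "dx": 0, "dy": 0, "dz": 3, "gripper": 0}, {"wx": 0, "wy": 0, "wz": 0, "dx": 0, "dy": 0, "dz": 2, "gripper": 0}, {"wx": 0, "wy": 0, "wz": 0, "dx": 0, "dy": 0, "dz": 2, "gripper": 0}, {"wx": 0, "wy": 0, "wz": 0, "dx": 0, "dy": 0, "dz": 2, "gripper": 0}, {"wx": 0, "wy": 0, "wz": 0, "dx": 0, "dy": 0, "dz": 0, "gripper": 0}, {"wx": 0, "wy": 0, "wz": 0, "dx": 0, "dy": 0, "dz": 0, "gripper": 0}]}}

```text
clock: 10.45
tool_pos: [0.5452, 0.2115, 0.066]
ee_rot: [-0.71, -3.06, -0.0]
contact_force: [-4.0, -0.6, 15.1]
opening: -0.0001
```

{"name": "apply_moves", "arguments": {"moves": [{"wx": 0, "wy": 0, "wz": 0, "dx": 0, "dy": 0, "dz": 1, "gripper": 0}, {"wx": 0, "wy": 0, "wz": 0, "dx": 0, "dy": 0, "dz": 0, "gripper": 0}, {"wx": 0, "wy": 0, "wz": 0, "dx": 0, "dy": 0, "dz": 0, "gripper": 0}]}}

```text
clock: 10.75
tool_pos: [0.5452, 0.2115, 0.0658]
ee_rot: [-0.71, -3.06, -0.0]
contact_force: [-4.8, -2.0, 20.6]
opening: -0.0
```

Green is at its hard stop (21 N against a 5 N spring, z not changing). Retract.

{"name": "apply_moves", "arguments": {"moves": [{"wx": 0, "wy": 0, "wz": 0, "dx": 0, "dy": 0, "dz": -5, "gripper": 0}, {"wx": 0, "wy": 0, "wz": 0, "dx": 0, "dy": 0, "dz": -15, "gripper": 0}, {"wx": 0, "wy": 0, "wz": 0, "dx": 0, "dy": 0, "dz": -40, "gripper": 0}, {"wx": 0, "wy": 0, "wz": 0, "dx": 0, "dy": 0, "dz": -40, "gripper": 0}, {"wx": 0, "wy": 0, "wz": 0, "dx": 40, "dy": 30, "dz": -20, "gripper": 0}, {"wx": 0, "wy": 0, "wz": 0, "dx": 40, "dy": 30, "dz": 0, "gripper": 0}, {"wx": 0, "wy": 0, "wz": 0, "dx": 40, "dy": 30, "dz": 0, "gripper": 0}, {"wx": 0, "wy": 0, "wz": 0, "dx": 0, "dy": 0, "dz": 0, "gripper": 0}, {"wx": 0, "wy": 0, "wz": 0, "dx": 0, "dy": 0, "dz": 0, "gripper": 0}, {"wx": 0, "wy": 0, "wz": 0, "dx": 0, "dy": 0, "dz": 0, "gripper": 0}]}}

```text
clock: 11.75
tool_pos: [0.4797, 0.3404, 0.182]
ee_rot: [0.712, 3.059, -0.001]
contact_force: [0.6, 0.2, 0.0]
opening: -0.0002
```

```bash
python3 - <<'E'
from h import *
c=snap("side","pics/side9.png")["pixels"][:,:,::-1];s=env.sense();print(s["tool_pos"],s["clock"],s["contact_force"].round(2))
o=np.hstack([cv2.resize(x[135:370,240:375],(345,600),interpolation=2) for x in(cv2.imread("pics/side0.png"),c)])
cv2.imwrite("pics/c9.png",o)
E
```

```text
[0.47999926 0.33985782 0.18191421] 11.8 [ 0.12 -0.18  0.11]
```

View pics/c9.png

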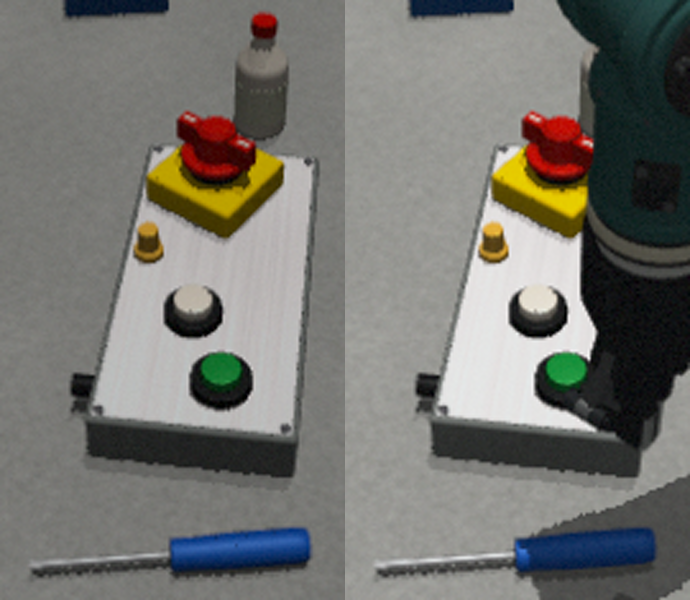

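Before and after match: head up, green sprung back, and white, bushing and driver where they were. The bottle is partly hidden by the arm. The robot is touching nothing.

```bash
python3 -c "
from station import env
print(env.hand_in())"
```

```text
the job is handed in; nothing more can be done
None
```

I did the emergency-stop check in the order asked and handed it in. The robot's clock read about 11.8 s of the 42 s allowed, and the hand-in gave no verdict.

- **Press:** with the fingers shut, I pushed the red button straight down to its stop (10 N). After I lifted off, the picture showed it staying down by itself.
- **Release:** I pushed one flank of the near wing clockwise to roughly 0.65 rad, estimated from a picture. The head then rose, and after I backed off it had turned back to its starting position.
- **Reset:** I then pressed the green button to its hard stop (about 21 N against its 5 N spring). The last picture shows it back out.

**Last checks:** the final side view matches the first one for the stop, the white button, the bushing and the screwdriver. Nothing was touching the robot. The arm partly hid the oil bottle in that last picture. It had last been fully checked just before the reset press and was in place, and the arm did not go near it after that.

**Failed or disagreed:** my first two move calls were refused because some keys were missing, so nothing moved and one picture was wasted. The top and wrist cameras differed by about 3 mm on the stop's position, so I used a value between the two.

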